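# Pack the spice crate and raise its handle

## Task

Pack the spice crate for carrying: take the empty open glass jar out of it and stand it, without dropping it, upright on the upper tier of the swivelling rack beside the round tin, and stand every filled jar and square tin from the shelf upright on the floor of the crate, one to a cell (one that is in it already may stay). When all are in, swing the folded handle up over them until it clicks past its catches and stays up by itself. Leave the round tin standing on the rack, and the feeding bowl and spoon where they are.

Things in the scene. Friction and masses are not known exactly. Their poses are not given: they have to be found in the camera images.
- jar1: filled spice jar, straight round glass with an aluminium lid as wide as the glass: diameter 58, height 88, about 0.24 kg, half full and so bottom-heavy. Origin: centre of its underside; z up its axis. It starts standing on the shelf left of the crate. None when absent.
- jar2: filled spice jar, straight round glass with an aluminium lid as wide as the glass: diameter 58, height 88, about 0.24 kg, half full and so bottom-heavy. Origin: centre of its underside; z up its axis. It starts standing on the shelf left of the crate. None when absent.
- jar3: filled spice jar, straight round glass with an aluminium lid as wide as the glass: diameter 58, height 88, about 0.24 kg, half full and so bottom-heavy. Origin: centre of its underside; z up its axis. It starts standing on the shelf left of the crate. None when absent.
- jar4: filled spice jar, straight round glass with an aluminium lid as wide as the glass: diameter 58, height 88, about 0.24 kg, half full and so bottom-heavy. Origin: centre of its underside; z up its axis. If present it already stands in one cell of the crate. None when absent.
- tin1: square aluminium spice tin with a push-on lid of the same width: 50 x 50, height 85, about 0.2 kg, bottom-heavy. Origin: centre of its underside; x and y square to its sides, z up. It starts standing on the shelf left of the crate. None when absent.
- tin2: square aluminium spice tin with a push-on lid of the same width: 50 x 50, height 85, about 0.2 kg, bottom-heavy. Origin: centre of its underside; x and y square to its sides, z up. It starts standing on the shelf left of the crate. None when absent.
- tin3: square aluminium spice tin with a push-on lid of the same width: 50 x 50, height 85, about 0.2 kg, bottom-heavy. Origin: centre of its underside; x and y square to its sides, z up. It starts standing on the shelf left of the crate. None when absent.
- empty_jar: the empty glass jar: open, no lid, clear, diameter 60 (bead of 62 at the rim), height 90, wall 4, mass about 0.2 kg. Origin: centre of its underside; z up its axis. It starts standing in one cell of the crate.
- crate: plywood crate, fixed: 167 along x, 248 along y; walls 50 high, dividers 43, walls and floor 5 thick. 2 x 3 cells, 76 x 76 inside, centred at x = +-40.5, y = -81, 0, +81; any jar or tin fits a cell at any turn, never two. Origin: centre of underside; z up; the folded handle lies on its -x side, towards the robot. The handle pivots about its y axis at x = 0, 65 up; pivots and arms reach y = +-145.
- handle (a joint): the crate's carrying handle, rad: 0 folded level (on its stop), 1.57 straight up, 1.60 end stop. It swings freely and falls back to 0 if let go, until past the spring catches: they resist from about 1.15 to 1.38 (some 3 to 4 N at the grip), then click and push it home to 1.60, where it stays by itself.
- handle_grip (a point): middle of the handle's round wooden grip, a sleeve that turns freely on its bar: 22 diameter, 120 long, along the crate's y; a 10 mm steel bar and flat arms beyond it. It is 140 from the pivot axis; folded, 65 above the shelf and 45 clear of the crate's wall. Handle mass 0.16 kg.
- rack: stainless rack of two round tiers, radius 115, on a fixed foot; the tiers swivel freely about its upright axis. Origin: centre of the foot's underside, on that axis. Upper tier's surface 170 above the origin, open above, with a wire rail 22 high at its edge; the lower tier, 30 up, carries stock.
- round_tin: bystander: round lidded aluminium tin with a small knob, diameter 66, height 66 with the knob, loose on the upper tier of the rack, about 50 off its axis. Origin: centre of its underside.
- bowl: bystander: white ceramic feeding bowl stuck down by its silicone suction base, diameter 132, height 64. Origin: centre of its underside.
- spoon: bystander: white plastic spoon lying loose, about 160 long, 10 high. Origin: middle of its length, on the shelf; x along it towards the bowl of the spoon.
There are look-alikes about, which are no part of the job. What is shaped like the tin1 but red is not meant. Of the things shaped like the rack, the stainless one is meant.

How it is judged:
By the outcome, as a careful person would: the job done as asked, in the order asked, and still so for the second after the job is handed in, with the robot touching nothing.
Of jar1, jar2, jar3, jar4, tin1, tin2, tin3 only 5 to 6 are there at a start; the rules pass over those that are not, and their reading is None.
At some moment in a run one of jar1, jar2, jar3, jar4, tin1, tin2, tin3 may be knocked a few centimetres aside while the robot is not near it.
It also fails if it takes over 192 s, if anything falls off the work surface, if the arm or the gripper's body presses on something with over 40 N, if the wrist force passes 120 N, or if a joint passes its speed limit or range.

## Robot

A 6-joint arm with a two-finger parallel gripper is mounted at the origin on the work surface. World frame = base frame: x ahead of the robot, y to its left, z up, the work surface at z = 0. Lengths are in m, angles in rad, forces in N, time in s.
With the tool pointing down it reaches from about 0.35 to 0.975 m from the base axis. Payload 4.9 kg.
Tool frame: the origin (TCP) lies at the very end of the fingers, on their centre line; the grasp point (between the pads) lies 19 mm behind it; z points along the fingers, y is the line along which they close (so a half turn about z gives the same grasp; the last joint's range is limited). The gripper opens to 85 mm and grips with 20 to 120 N. Pads are 22 mm wide; open, the fingers measure 114 mm over their backs; the gripper's body (76 mm by 85 mm) begins 54 mm behind the grasp point. The pads swing forward as they close: fully open they stand 13 mm farther back than shut.
Start: joints at [1.221, 0.053, 1.613, -0, 1.476, -0.119], TCP at [0.143, 0.608, 0.231] pointing down, gripper open.
Joint ranges: [-3.01, 3.01], [-1.01, 2.22], [0.06, 2.58], [-1.02, 4.17], [0.09, 2.62], [-3.14, 3.14]. Speed limits (rad/s): [2.57, 2.57, 3.14, 3.14, 3.14, 3.14].

## Interface

Orientations are given as a unit quaternion [w, x, y, z].
In Python, from plant import manip gives the robot as it stands.
- The arm moves only by the shell command python3 -m pendant 'ROWS'. ROWS is JSON, a list of rows, each a list of 3 entries, a list of its own where there are three numbers: the opening, from 0 (shut) to 1 (fully open), then the shift along the tool's x, y, z in units of 12 cm (1.0 is 12 cm), then the turn about the tool's z in units of pi rad (1.0 is pi rad). In form: [[gripper, [dx, dy, dz], roll], ...]. A call has 1 to 10 rows; each row is the pose to reach, as a shift and turn from the pose commanded when the call began, along the tool's axes at that moment, turning the shorter way round; what a row does not reach only later rows make up. A row lasts 1/10 s, in which the tool goes at most 50 mm and 8.59 degrees, less where a joint would pass 70% of its speed; a pose out of reach is approached as far as the arm can. A call with a number of a shift or a turn outside -1 to 1 is refused whole. A call with a gripper value outside its range is refused whole. The fingers move at their own pace and stop on an object; the grip force is fixed at half the most. Time passes only in rows, so rows that repeat a pose let the fingers close. It gives the time, the measured TCP pose, the force, the opening and the grip force at its end, in the units of the state.
- manip.state(): the state, without advancing time (a new reading comes with each control period).
- manip.grab_frame(name): name is "side" or "top"; returns a dict with "img" (420x560x3 uint8, red, green, blue), "fx", "fy", "cx", "cy" (pixels), "eye" and "rotation" of the camera in the world. Camera axes: x right, y down, z forward; pixel columns grow to the right and rows downward; lengths in m; the calibration is good to about 2 mm. A picture is of the moment at which its call begins. There is no depth.
- manip.job_done(): hands the job in; it is judged then, once.
The state is a dict: "time": time; "joint_pos": joint angles; "joint_vel": joint speeds; "joint_efforts": joint torques, N m; "tool_pos": TCP position; "tool_rot": TCP orientation; "contact_force": force on the tool from outside, world axes, zero at the start; "ft_torque": the same for the moment, N m; "gripper_width": opening from 0.0 (shut) to 1.0 (fully open); "grasp_force": force on a finger pad.
Only numpy, scipy, OpenCV 4.12 (cv2) and the standard library are available. Lean on these libraries where they do the work, as an engineer would, in place of code of your own. Each camera call takes 0.05 s, during which the arm holds its last target. There are 200 camera calls.

## Working session

There is one attempt and no reset: what is moved stays moved. The work goes in short steps, Python scripts to look and compute and a shell command to move; the robot and the scene stay as the last step left them, time stands still between calls to the robot, and variables do not carry over. Pictures are saved under pics/ and viewed, at most 14 in all, crops included, and the job is handed in when it is done.

```bash
ls; mkdir -p pics; cat > h.py <<'E'
import numpy as np, cv2
from plant import manip
def grab(n,f=None,crop=None,s=1):
    d=manip.grab_frame(n); np.savez('pics/'+n+'.npz',**{k:np.array(v) for k,v in d.items()})
    im=d['img'][:,:,::-1]
    if f: cv2.imwrite('pics/'+f,im)
    return d
def crop(n,f,x0,y0,x1,y1,s):
    im=np.load('pics/'+n+'.npz')['img'][:,:,::-1][y0:y1,x0:x1]
    cv2.imwrite('pics/'+f,cv2.resize(im,None,fx=s,fy=s,interpolation=cv2.INTER_CUBIC))
def px(n,u,v,z):
    d=np.load('pics/'+n+'.npz'); r=d['rotation']@np.array([(u-d['cx'])/d['fx'],(v-d['cy'])/d['fy'],1]); e=d['eye']
    return (e+r*(z-e[2])/r[2]).round(4)
def proj(n,p):
    d=np.load('pics/'+n+'.npz'); c=d['rotation'].T@(np.array(p)-d['eye']); return (c[:2]/c[2]*[d['fx'],d['fy']]+[d['cx'],d['cy']]).round(1)
E
python3 - <<'E'
from h import *
for n in('top','side'):
    d=grab(n,n+'0.png'); print(d['eye'],d['rotation'],d['fx'],d['cx'],d['cy'])
print(manip.state())
E
```

```text
pics
[0.34925687 0.03493251 1.22086028] [-0.03610618  0.71215932 -0.69948164  0.04744343] 461.35615886176083 280.1676379696104 209.90777706515055
[-0.04665335 -0.77051306  0.78161039] [-0.4430348   0.85070057 -0.25151272  0.12949923] 382.48595160149756 282.6234514169642 207.46156230397023
{'time': 0.1, 'joint_pos': array([ 1.22100771e+00,  5.32952868e-02,  1.61413009e+00,  1.47292770e-05,
        1.47600089e+00, -1.19025497e-01]), 'joint_vel': array([ 0.0006925 , -0.00171232, -0.00256659,  0.00070729,  0.00165557,
       -0.0005714 ]), 'joint_efforts': array([ 1.09224602e-04, -3.94896019e+01, -3.71364856e+01, -1.19386677e-04,
        3.84691855e-03,  1.62531006e-05]), 'tool_pos': array([0.14277096, 0.60790795, 0.23019909]), 'tool_rot': array([-2.20073886e-04,  1.15126369e-01,  9.93350431e-01, -8.90031949e-04]), 'contact_force': array([ 0.36707484, -0.66177945, -0.25320379]), 'ft_torque': array([0.00139482, 0.03853953, 0.03270934]), 'grasp_force': 0.0, 'gripper_width': 1.0008299412267996}
```

```bash
python3 - <<'E'
s=open('h.py').read()
s=s.replace("from plant","from scipy.spatial.transform import Rotation as R\nfrom plant").replace("d['rotation']@","M(d)@").replace("d['rotation'].T@","M(d).T@")
s+="\ndef M(d): q=d['rotation']; return R.from_quat([*q[1:],q[0]]).as_matrix()\n"
open('h.py','w').write(s)
E
python3 -c "
from h import *
for n in('top','side'): print(M(np.load('pics/'+n+'.npz')).round(2))
import cv2
for n in('top','side'): crop(n,n+'0b.png',0,0,560,420,1.42)"
```

```text
[[ 0.02 -0.99  0.12]
 [-1.   -0.02 -0.01]
 [ 0.02 -0.12 -0.99]]
[[ 0.84 -0.31  0.44]
 [-0.54 -0.48  0.69]
 [-0.   -0.82 -0.57]]
```

View pics/top0b.png

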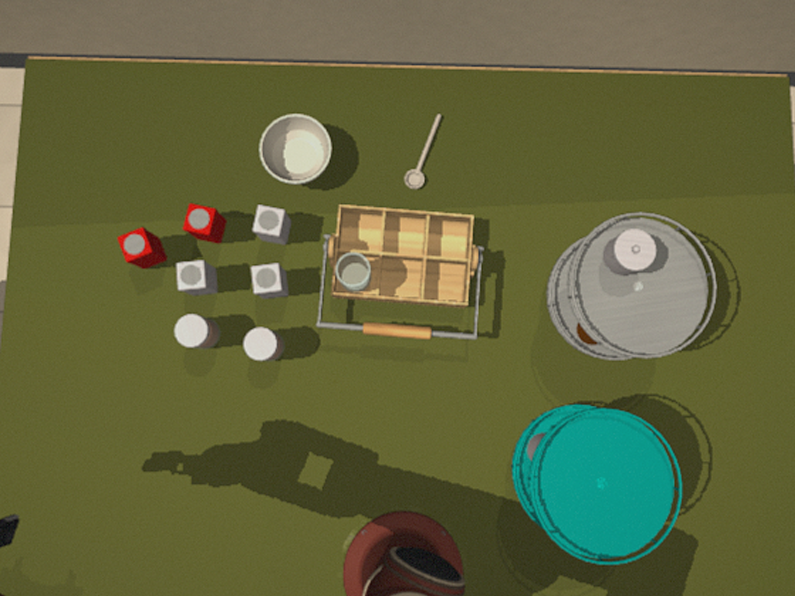

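View pics/side0b.png

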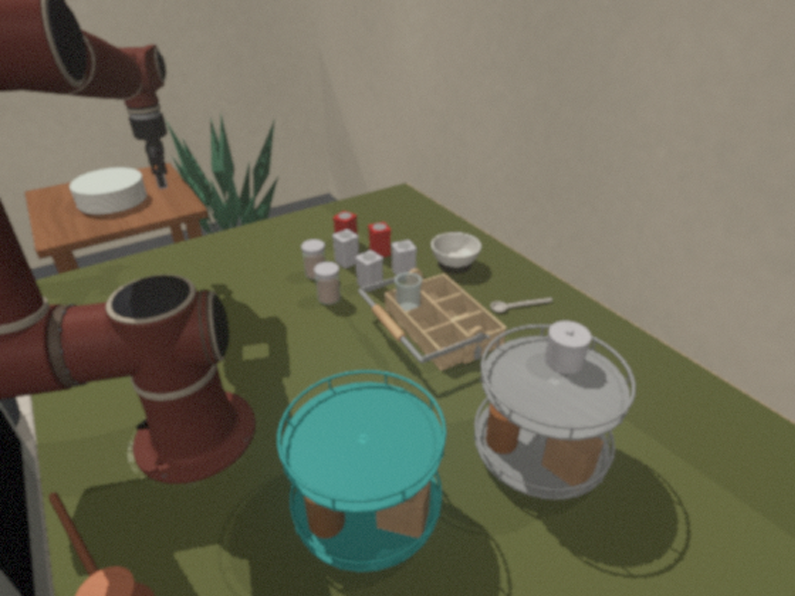

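Top view (in 795 px wide image): three grey square tins at (271,222), (193,276), (267,280). Look-alikes are two red tins at (202,222) and (141,247), not meant. Two jars stand at (193,331) and (262,344), and the empty jar is in the crate cell at (353,271). The stainless rack's upper tier is at (640,287) with the round tin at (636,249); the teal rack at (602,484) is not meant. Next, one close crop to check and measure.

```bash
python3 -c "
from h import *
crop('top','c1.png',80,130,345,260,3)"
```

```text
(no output)
```

View pics/c1.png

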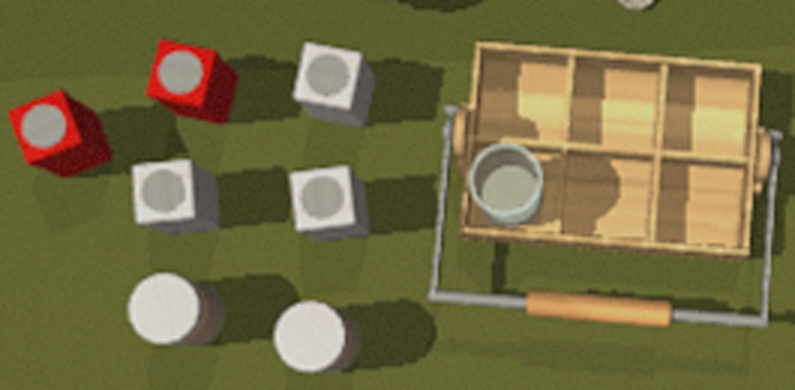

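```bash
python3 -c "
from h import *
P=lambda u,v,z:px('top',80+u/3-.3,130+v/3-.3,z)
Q=lambda u,v,z:px('top',u/1.42,v/1.42,z)
print('jars',P(164,308,.088),P(311,336,.088))
for n,c in dict(TA=[(307,42),(363,52),(353,110),(294,98)],TB=[(133,165),(191,160),(196,217),(138,225)],TC=[(290,174),(349,166),(356,228),(302,238)],crate=[(476,42),(760,66),(746,254),(462,233)]).items():
  p=np.array([P(u,v,.05 if n=='crate' else .085) for u,v in c]); e=p[1]-p[0]; f=p[2]-p[1]
  print(n,p.mean(0),np.hypot(*e[:2]),np.hypot(*f[:2]),'angles',np.degrees(np.arctan2(e[1],e[0])),np.degrees(np.arctan2(f[1],f[0])))
print('empty',P(506,183,.095)); print('grip',P(527,303,.065),P(670,313,.065), 'rack hub',Q(638,286,.17),'rt',Q(636,249,.236))
print('bowl',Q(297,148,.064))
print(R.from_quat([ 1.15126369e-01,  9.93350431e-01, -8.90031949e-04,-2.2e-4]).as_matrix().round(3))
"
```

```text
jars [0.4219 0.3735 0.088 ] [0.4013 0.2532 0.088 ]
TA [0.619    0.247575 0.085   ] 0.047709223426922374 0.0500240941946978 angles -99.16617160879687 172.5340259331683
TB [0.5182   0.379175 0.085   ] 0.047773004929562456 0.047956334305282386 angles -83.87171955601521 -172.0895501037283
TC [0.512625 0.247425 0.085   ] 0.049008672701880036 0.05228508391501343 angles -80.96051719664497 -171.4204674247507
crate [0.5688   0.010275 0.05    ] 0.24691893406541346 0.16449550145824654 angles -93.71528910542878 176.0260562455459
empty [0.5294 0.0972 0.095 ]
grip [0.433  0.0788 0.065 ] [ 0.4268 -0.0409  0.065 ] rack hub [ 0.5015 -0.3718  0.17  ] rt [ 0.5493 -0.3447  0.236 ]
bowl [0.7588 0.206  0.064 ]
[[-0.973  0.229 -0.001]
 [ 0.229  0.973 -0.002]
 [ 0.    -0.002 -1.   ]]
```

```bash
cat >> h.py <<'E'
def rel(x,y,z,phi=None,frm=None):
    "shift in tool axes (12cm units) from pose to target, and roll units to bring closing line to phi deg"
    s=manip.state(); q=s['tool_rot']; T=R.from_quat([*q[1:],q[0]]).as_matrix()
    p=s['tool_pos'] if frm is None else np.array(frm)
    a=np.degrees(np.arctan2(T[1,1],T[0,1])); r=0
    if phi is not None:
        r=-(((phi-a+90)%180)-90); T=T@R.from_euler('z',r,degrees=True).as_matrix()
    print('phi',a.round(1),'roll',round(r/180,4),'then d',(T.T@(np.array([x,y,z])-p)/.12).round(3))
E
python3 -c "
from h import *
rel(.531,.096,.2,131); rel(.531,.096,.058,131)
"
```

```text
phi 76.8 roll -0.3012 then d [ 0.357 -5.342  0.257]
phi 76.8 roll -0.3012 then d [ 0.355 -5.341  1.44 ]
```

```bash
python3 -m pendant '[[1,[0,0,0],-0.301],[1,[0,0,0],-0.301],[1,[0,0,0],-0.301],[1,[0,0,0],-0.301],[1,[0,0,0],-0.301],[1,[0,0,0],-0.301],[1,[0,0,0],-0.301]]'
for i in 1 2 3 4 5 6; do python3 -m pendant '[[1,[0.06,-0.89,0],0],[1,[0.06,-0.89,0],0],[1,[0.06,-0.89,0],0]]'; done
python3 -c "
from h import *
rel(.531,.096,.058,131);print(manip.state()['tool_pos'],manip.state()['joint_pos'])
"
```

```text
time: 0.8
tool_pos: [0.1428, 0.6081, 0.2305]
tool_rot: [-0.0, -0.352, 0.936, -0.0]
contact_force: [-0.8, -0.2, -0.1]
gripper_width: 1.001
grasp_force: 0.0
time: 1.1
tool_pos: [0.2094, 0.5199, 0.2303]
tool_rot: [-0.0, -0.348, 0.937, -0.001]
contact_force: [-0.8, -0.1, 0.9]
gripper_width: 1.005
grasp_force: 0.0
time: 1.4
tool_pos: [0.274, 0.4349, 0.2309]
tool_rot: [0.0, -0.348, 0.938, -0.001]
contact_force: [0.6, 0.6, -0.3]
gripper_width: 0.998
grasp_force: 0.0
time: 1.7
tool_pos: [0.3386, 0.3499, 0.2311]
tool_rot: [0.0, -0.348, 0.938, -0.0]
contact_force: [-0.5, 0.5, -0.1]
gripper_width: 0.998
grasp_force: 0.0
time: 2.0
tool_pos: [0.4031, 0.2648, 0.2312]
tool_rot: [0.0, -0.348, 0.938, -0.0]
contact_force: [-0.1, 0.3, 0.4]
gripper_width: 0.999
grasp_force: 0.0
time: 2.3
tool_pos: [0.4676, 0.1798, 0.2312]
tool_rot: [0.0, -0.348, 0.937, -0.0]
contact_force: [-0.7, 0.6, -0.1]
gripper_width: 0.997
grasp_force: 0.0
time: 2.6
tool_pos: [0.5321, 0.0947, 0.231]
tool_rot: [-0.0, -0.348, 0.937, -0.0]
contact_force: [-0.8, -0.2, -0.0]
gripper_width: 1.0
grasp_force: 0.0
phi 130.8 roll -0.0012 then d [-0.     0.014  1.442]
[0.53207745 0.0947483  0.23099596] [ 3.85577506e-02 -1.49995788e-01  1.80910034e+00 -1.17626458e-04
  1.48259661e+00 -2.24411271e+00]
```

```bash
python3 -m pendant '[[1,[0,0.01,0.8],0],[1,[0,0.01,0.8],0],[1,[0,0.01,0.8],0]]'
python3 -c "
from h import *
grab('side');crop('side','s1.png',210,150,390,280,4.4)"
```

```text
time: 2.9
tool_pos: [0.5235, 0.0988, 0.1274]
tool_rot: [-0.007, -0.351, 0.937, 0.003]
contact_force: [-2.1, 0.5, -0.4]
gripper_width: 0.997
grasp_force: 0.0
```

View pics/s1.png

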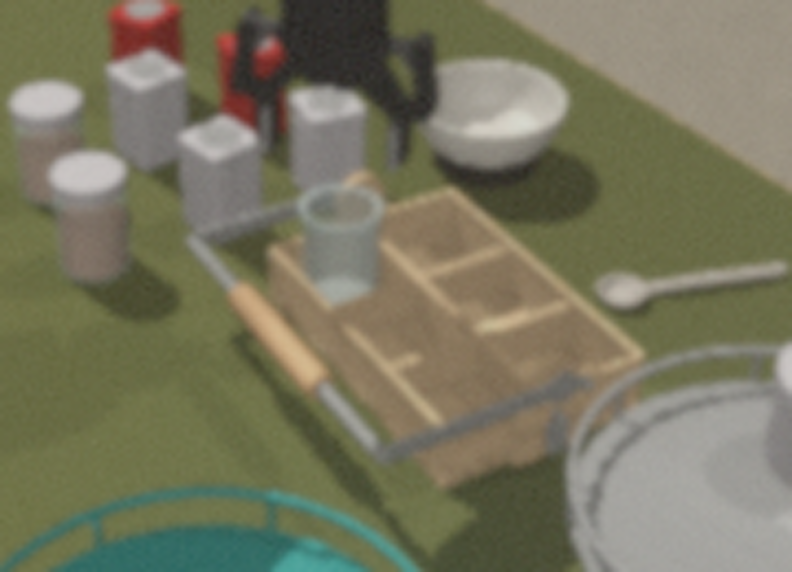

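The fingers straddle the open empty jar (rim at (340,205)), with clear space on both sides. Descending slowly and closing.

```bash
python3 -m pendant '[[1,[0,0,0.2],0],[1,[0,0,0.4],0],[1,[0,0,0.5],0],[1,[0,0,0.62],0],[1,[0,0,0.62],0],[0,[0,0,0.62],0],[0,[0,0,0.62],0],[0,[0,0,0.62],0],[0,[0,0,0.62],0],[0,[0,0,0.62],0]]'
python3 -m pendant '[[0,[0,0,0],0],[0,[0,0,0],0]]'
```

```text
time: 3.95
tool_pos: [0.5312, 0.0972, 0.0629]
tool_rot: [0.002, -0.35, 0.937, -0.0]
contact_force: [0.5, 0.8, 5.8]
gripper_width: 0.692
grasp_force: 65.1
time: 4.15
tool_pos: [0.5312, 0.0972, 0.0629]
tool_rot: [0.002, -0.35, 0.937, -0.0]
contact_force: [-0.0, 0.3, 6.4]
gripper_width: 0.691
grasp_force: 65.1
```

```bash
python3 -m pendant '[[0,[0,0,-0.1],0],[0,[0,0,-0.3],0],[0,[0,0,-0.6],0],[0,[0,0,-0.9],0],[0,[0,0,-1],0]]'
for i in 1 2; do python3 -m pendant '[[0,[0,0,-0.4],0],[0,[0,0,-0.8],0],[0,[0,0,-0.8],0],[0,[0,0,-0.8],0]]';done
python3 -c "
from h import *
rel(.457,-.397,.229,119)"
```

```text
time: 4.65
tool_pos: [0.5315, 0.0971, 0.1856]
tool_rot: [0.003, -0.35, 0.937, -0.001]
contact_force: [1.0, 0.3, -1.2]
gripper_width: 0.687
grasp_force: 65.0
time: 5.05
tool_pos: [0.5298, 0.097, 0.2774]
tool_rot: [0.001, -0.35, 0.937, -0.0]
contact_force: [-0.9, 0.7, -2.4]
gripper_width: 0.693
grasp_force: 65.4
time: 5.45
tool_pos: [0.5294, 0.097, 0.3715]
tool_rot: [-0.001, -0.35, 0.937, 0.0]
contact_force: [0.7, 0.6, -2.2]
gripper_width: 0.693
grasp_force: 65.7
phi 131.0 roll 0.0664 then d [ 2.522 -3.309  1.189]
```

```bash
python3 -m pendant '[[0,[0,0,0],0.033],[0,[0,0,0],0.066],[0,[0,0,0],0.066]]'
for i in 1 2 3 4; do python3 -m pendant '[[0,[0.16,-0.2,0],0],[0,[0.32,-0.41,0],0],[0,[0.47,-0.62,0],0],[0,[0.63,-0.827,0],0],[0,[0.63,-0.827,0],0]]' | grep tool_pos;done
python3 -c "
from h import *
s=manip.state();print(s['gripper_width'],s['contact_force'])
grab('top');crop('top','t2.png',360,130,540,265,4.4)
rel(.457,-.397,.229,119)"
```

```text
time: 5.75
tool_pos: [0.5285, 0.097, 0.3683]
tool_rot: [-0.004, -0.251, 0.968, 0.001]
contact_force: [-0.8, -0.2, -3.0]
gripper_width: 0.688
grasp_force: 65.7
tool_pos: [0.5107, -0.0291, 0.37]
tool_pos: [0.493, -0.152, 0.3702]
tool_pos: [0.4754, -0.275, 0.3704]
tool_pos: [0.4579, -0.3981, 0.3704]
0.6851793698065687 [ 0.55077077  0.38102305 -2.1273609 ]
phi 119.1 roll 0.0004 then d [ 0.011 -0.002  1.181]
```

View pics/t2.png

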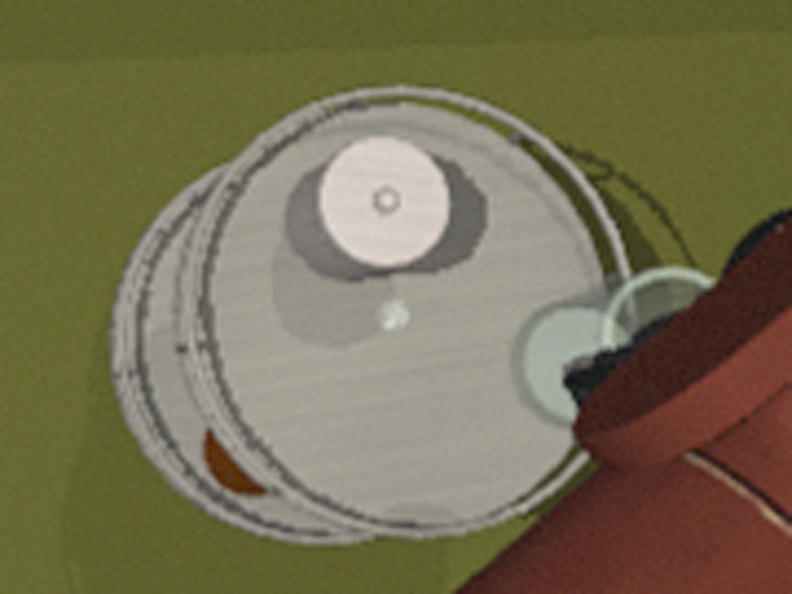

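```bash
python3 -c "
from h import *
for p in [(.457,-.398,.312),(.457,-.398,.17),(.5015,-.3718,.17)]: print((proj('top',p)-[360,130])*4.4)
for a in range(0,360,45): print(((proj('top',(.5015+.115*np.cos(a/57.3),-.3718+.115*np.sin(a/57.3),.19))-[360,130])*4.4).round())"
```

```text
[572.  369.6]
[444.84 399.52]
[392.92 314.16]
[402.  91.]
[248. 151.]
[186. 304.]
[253. 463.]
[414. 532.]
[570. 469.]
[629. 313.]
[558. 158.]
```

```bash
python3 -m pendant '[[0,[0,0,0.25],0],[0,[0,0,0.5],0],[0,[0,0,0.75],0],[0,[0,0,0.9],0],[0,[0,0,1],0],[0,[0,0,1],0]]'
python3 -m pendant '[[0,[0.01,0,0.05],0],[0,[0.01,0,0.1],0],[0,[0.01,0,0.14],0],[0,[0.01,0,0.16],0],[0,[0.01,0,0.16],0],[0,[0.01,0,0.16],0]]'
```

```text
time: 8.4
tool_pos: [0.458, -0.3955, 0.251]
tool_rot: [-0.001, -0.252, 0.968, 0.002]
contact_force: [0.6, 0.2, -2.4]
gripper_width: 0.691
grasp_force: 66.0
time: 9.0
tool_pos: [0.4572, -0.3975, 0.2339]
tool_rot: [0.0, -0.251, 0.968, -0.0]
contact_force: [-0.1, 0.0, -1.6]
gripper_width: 0.693
grasp_force: 66.0
```

```bash
for i in 1 2 3; do python3 -m pendant '[[0,[0,0,0.01],0],[0,[0,0,0.015],0],[0,[0,0,0.015],0],[0,[0,0,0.015],0]]' | egrep 'pos|contact';done
```

```text
tool_pos: [0.4572, -0.3974, 0.2319]
contact_force: [-0.2, -0.2, -1.6]
tool_pos: [0.4571, -0.3974, 0.2301]
contact_force: [1.3, -0.6, -2.0]
tool_pos: [0.4571, -0.3974, 0.2283]
contact_force: [0.4, 0.6, -2.3]
```

```bash
for i in 1 2 3; do python3 -m pendant '[[0,[0,0,0.01],0],[0,[0,0,0.01],0],[0,[0,0,0.01],0]]' | egrep 'pos|contact';done
```

```text
tool_pos: [0.4572, -0.3976, 0.228]
contact_force: [-2.2, 1.2, 2.3]
tool_pos: [0.4574, -0.3978, 0.2279]
contact_force: [-2.6, 0.7, 6.9]
tool_pos: [0.4574, -0.3979, 0.2279]
contact_force: [-3.6, 3.0, 10.3]
```

```bash
python3 -m pendant '[[0,[0,0,-0.012],0],[0,[0,0,-0.018],0],[0.75,[0,0,-0.018],0],[0.85,[0,0,-0.018],0],[1,[0,0,-0.018],0],[1,[0,0,-0.018],0],[1,[0,0,-0.018],0]]'
python3 -m pendant '[[1,[0,0,-0.2],0],[1,[0,0,-0.5],0],[1,[0,0,-0.9],0],[1,[0,0,-1],0],[1,[0,0,-1],0]]'
for i in 1 2 3; do python3 -m pendant '[[1,[-0.73,0.79,0],0],[1,[-0.73,0.79,0],0],[1,[-0.73,0.79,0],0],[1,[-0.73,0.79,0],0]]'|grep _pos;done
python3 -c "
from h import *
grab('top');grab('side')
im=np.hstack([cv2.resize(np.load('pics/top.npz')['img'][130:265,360:540],(520,390)),cv2.resize(np.load('pics/side.npz')['img'][210:360,320:460],(280,390))])[:,:,::-1]
cv2.imwrite('pics/r3.png',im)"
```

```text
time: 11.8
tool_pos: [0.4571, -0.3973, 0.2265]
tool_rot: [-0.0, -0.251, 0.968, 0.0]
contact_force: [-0.6, -0.2, 0.0]
gripper_width: 1.001
grasp_force: 0.0
time: 12.3
tool_pos: [0.458, -0.3983, 0.3508]
tool_rot: [0.002, -0.251, 0.968, -0.003]
contact_force: [-0.2, 0.3, -1.1]
gripper_width: 1.002
grasp_force: 0.0
tool_pos: [0.4879, -0.2685, 0.3444]
tool_pos: [0.5182, -0.1441, 0.3448]
tool_pos: [0.5488, -0.0195, 0.3449]
```

View pics/r3.png

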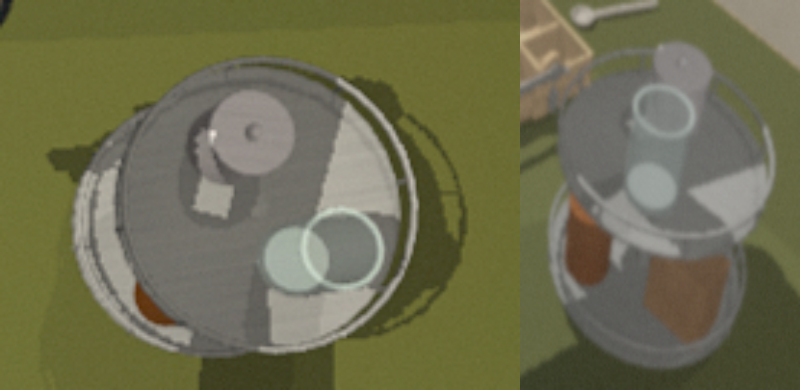

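The empty jar stands upright on the upper tier opposite the round tin: rim at (343,248) and base at (298,260), with the tin at (252,132). Next, check whether the shelf items have moved.

```bash
cat >> h.py <<'E'
O={'TA':(.619,.2476,.085),'TB':(.5182,.3792,.085),'TC':(.5126,.2474,.085),'J1':(.4219,.3735,.088),'J2':(.4013,.2532,.088)}
def check(names):
    im=np.load('pics/top.npz')['img'].astype(np.uint8); ref=cv2.imread('pics/top0.png')[:,:,::-1].astype(np.uint8)
    for n in names:
        u,v=proj('top',O[n]).astype(int); t=ref[v-11:v+12,u-11:u+12]; w=im[v-35:v+36,max(u-35,0):u+36]
        m=cv2.matchTemplate(w,t,cv2.TM_CCOEFF_NORMED); _,s,_,l=cv2.minMaxLoc(m); print(n,'score',round(s,2),'shift px',l[0]-24,l[1]-24)
E
python3 -c "
from h import *
check(O)
rel(.619,.2476,.2,82)"
```

```text
TA score 1.0 shift px 0 0
TB score 1.0 shift px 0 0
TC score 1.0 shift px 0 0
J1 score 1.0 shift px 0 0
J2 score 0.96 shift px 6 -9
phi 119.1 roll 0.206 then d [-0.272  2.307  1.208]
```

```bash
python3 -m pendant '[[1,[0,0,0],0.206],[1,[0,0,0],0.206],[1,[0,0,0],0.206],[1,[0,0,0],0.206],[1,[0,0,0],0.206],[1,[0,0,0],0.206]]' | grep rot
for i in 1 2 3; do python3 -m pendant '[[1,[-0.09,0.77,0.4],0],[1,[-0.09,0.77,0.4],0],[1,[-0.09,0.77,0.4],0],[1,[-0.09,0.77,0.4],0]]'|grep _pos;done
python3 -m pendant '[[1,[0,0,0.3],0],[1,[0,0,0.6],0],[1,[0,0,0.6],0],[1,[0,0,0.6],0]]'
python3 -c "
from h import *
rel(.619,.2476,.06,82)"
```

```text
tool_rot: [-0.001, 0.071, 0.997, -0.0]
tool_pos: [0.5718, 0.0686, 0.2972]
tool_pos: [0.596, 0.158, 0.2507]
tool_pos: [0.6199, 0.2477, 0.2034]
time: 15.8
tool_pos: [0.6201, 0.2471, 0.1326]
tool_rot: [0.001, 0.071, 0.997, -0.0]
contact_force: [0.5, -0.1, 0.2]
gripper_width: 0.998
grasp_force: 0.0
phi 81.9 roll -0.0006 then d [0.01  0.003 0.605]
```

```bash
python3 -m pendant '[[1,[0.01,0,0.3],0],[1,[0.01,0,0.6],0],[1,[0.01,0,0.605],0],[1,[0.01,0,0.605],0],[0,[0.01,0,0.605],0],[0,[0.01,0,0.605],0],[0,[0.01,0,0.605],0],[0,[0.01,0,0.605],0],[0,[0.01,0,0.605],0],[0,[0.01,0,0.605],0]]'
python3 -m pendant '[[0,[0,0,-0.1],0],[0,[0,0,-0.4],0],[0,[0,0,-0.8],0],[0,[0,0,-1],0],[0,[0,0,-1],0]]'
python3 -c "
from h import *
rel(.6146,.0884,.066,86.2)"
```

```text
time: 16.8
tool_pos: [0.6202, 0.2493, 0.0615]
tool_rot: [0.002, 0.07, 0.998, 0.001]
contact_force: [-0.5, -1.3, 6.2]
gripper_width: 0.571
grasp_force: 62.6
time: 17.3
tool_pos: [0.621, 0.25, 0.1854]
tool_rot: [0.005, 0.07, 0.998, 0.002]
contact_force: [0.4, -0.1, -1.5]
gripper_width: 0.572
grasp_force: 62.3
phi 82.0 roll -0.0233 then d [-0.026 -1.351  0.99 ]
```

```bash
python3 -m pendant '[[0,[0,0,0],-0.023],[0,[0,0,0],-0.023]]'|grep rot
for i in 1 2; do python3 -m pendant '[[0,[-0.013,-0.3,0],0],[0,[-0.013,-0.6,0],0],[0,[-0.013,-0.675,0],0],[0,[-0.013,-0.675,0],0]]'|grep _pos;done
python3 -m pendant '[[0,[0,0,0.3],0],[0,[0,0,0.6],0],[0,[0,0,0.85],0],[0,[0,0,0.9],0],[0,[0,0,0.93],0],[0,[0,0,0.95],0],[0,[0,0,0.95],0]]'
for i in 1 2 3 4; do python3 -m pendant '[[0,[0,0,0.01],0],[0,[0,0,0.01],0],[0,[0,0,0.01],0]]' | egrep 'pos|contact';done
```

```text
tool_rot: [-0.001, 0.034, 0.999, -0.0]
tool_pos: [0.6135, 0.1669, 0.1768]
tool_pos: [0.6102, 0.0871, 0.1777]
time: 19.0
tool_pos: [0.6115, 0.0887, 0.0666]
tool_rot: [0.001, 0.033, 0.999, 0.001]
contact_force: [-2.1, 0.8, 4.3]
gripper_width: 0.577
grasp_force: 63.5
tool_pos: [0.6117, 0.0887, 0.0666]
contact_force: [-5.5, 0.1, 10.1]
tool_pos: [0.6119, 0.0887, 0.0666]
contact_force: [-8.4, 1.5, 15.8]
tool_pos: [0.6121, 0.0887, 0.0666]
contact_force: [-9.4, 0.9, 21.5]
tool_pos: [0.6124, 0.0887, 0.0667]
contact_force: [-13.2, -1.1, 26.6]
```

```bash
python3 -m pendant '[[0,[0,0,-0.03],0],[0,[0,0,-0.045],0],[0,[0,0,-0.045],0],[0.68,[0,0,-0.045],0],[0.75,[0,0,-0.045],0],[0.75,[0,0,-0.045],0],[0.75,[0,0,-0.045],0]]'
python3 -m pendant '[[0.75,[0,0,-0.2],0],[0.75,[0,0,-0.6],0],[0.75,[0,0,-1],0],[0.75,[0,0,-1],0],[1,[0,0,-1],0]]'
python3 -c "
from h import *
rel(.5182,.3792,.19,97);s=manip.state()"
```

```text
time: 20.9
tool_pos: [0.6099, 0.0871, 0.0641]
tool_rot: [-0.001, 0.034, 0.999, -0.0]
contact_force: [-0.6, 0.1, 0.8]
gripper_width: 0.753
grasp_force: 0.0
time: 21.4
tool_pos: [0.6113, 0.0872, 0.1868]
tool_rot: [0.002, 0.034, 0.999, 0.0]
contact_force: [-0.3, -0.3, -1.2]
gripper_width: 0.898
grasp_force: 0.0
phi 86.1 roll -0.0604 then d [ 0.474  2.51  -0.029]
```

```bash
python3 -m pendant '[[1,[0,0,0],-0.06],[1,[0,0,0],-0.06],[1,[0,0,0],-0.06]]'|grep rot
for i in 1 2 3; do python3 -m pendant '[[1,[0.158,0.837,0],0],[1,[0.158,0.837,0],0],[1,[0.158,0.837,0],0],[1,[0.158,0.837,0],0]]'|grep _pos
[ $i = 1 ] && python3 -c "
from h import *
grab('top');check(['TB','TC','J1','J2'])"; done; python3 -c "
from h import *
rel(.5182,.3792,.06,97)"
```

```text
tool_rot: [-0.002, -0.06, 0.998, 0.0]
tool_pos: [0.5783, 0.1854, 0.1833]
TB score 1.0 shift px 0 0
TC score 0.3 shift px -10 -6
J1 score 1.0 shift px 0 0
J2 score 0.39 shift px -24 13
tool_pos: [0.5485, 0.2816, 0.1843]
tool_pos: [0.5182, 0.3784, 0.1845]
phi 96.9 roll -0.0005 then d [-1.000e-03  7.000e-03  1.037e+00]
```

```bash
python3 -m pendant '[[1,[0,0,0.3],0],[1,[0,0,0.6],0],[1,[0,0,0.9],0],[1,[0,0,0.99],0],[1,[0,0,0.99],0],[1,[0,0,0.99],0]]' | grep _pos
python3 -m pendant '[[1,[0,0,0.047],0],[1,[0,0,0.047],0],[0,[0,0,0.047],0],[0,[0,0,0.047],0],[0,[0,0,0.047],0],[0,[0,0,0.047],0],[0,[0,0,0.047],0],[0,[0,0,0.047],0]]'
python3 -m pendant '[[0,[0,0,-0.1],0],[0,[0,0,-0.4],0],[0,[0,0,-0.8],0],[0,[0,0,-1],0],[0,[0,0,-1],0],[0,[0,0,-1],0]]'
python3 -c "
from h import *
rel(.6048,-.0722,.068,86.2)"
```

```text
tool_pos: [0.5191, 0.379, 0.0679]
time: 24.35
tool_pos: [0.518, 0.38, 0.0613]
tool_rot: [0.001, -0.061, 0.998, 0.001]
contact_force: [0.5, 1.8, 3.5]
gripper_width: 0.571
grasp_force: 63.6
time: 24.95
tool_pos: [0.5169, 0.3789, 0.1793]
tool_rot: [-0.001, -0.06, 0.998, -0.0]
contact_force: [-0.3, -0.4, -3.1]
gripper_width: 0.572
grasp_force: 63.1
phi 96.9 roll 0.0596 then d [-0.982 -3.702  0.931]
```

```bash
python3 -m pendant '[[0,[0,0,0],0.0596],[0,[0,0,0],0.0596],[0,[0,0,-0.1],0.0596]]'|grep rot
for i in 1 2 3 4; do python3 -m pendant '[[0,[-0.08,-0.3,0],0],[0,[-0.16,-0.6,0],0],[0,[-0.245,-0.925,0],0],[0,[-0.245,-0.925,0],0]]'|grep _pos;done
python3 -m pendant '[[0,[0,0,0.3],0],[0,[0,0,0.6],0],[0,[0,0,0.85],0],[0,[0,0,0.9],0],[0,[0,0,0.95],0],[0,[0,0,0.95],0],[0,[0,0,0.95],0]]'
```

```text
tool_rot: [-0.005, 0.033, 0.999, -0.003]
tool_pos: [0.5395, 0.2626, 0.1909]
tool_pos: [0.5615, 0.1505, 0.1913]
tool_pos: [0.5837, 0.0383, 0.1916]
tool_pos: [0.6058, -0.074, 0.1917]
time: 27.55
tool_pos: [0.6069, -0.0713, 0.0805]
tool_rot: [0.002, 0.033, 0.999, -0.0]
contact_force: [-0.1, -0.8, -2.7]
gripper_width: 0.57
grasp_force: 64.5
```

Needs another ~14 mm, then release.

```bash
python3 -m pendant '[[0,[0,0,0.05],0],[0,[0,0,0.09],0],[0,[0,0,0.105],0],[0,[0,0,0.105],0],[0,[0,0,0.105],0]]' | egrep 'pos|contact'
python3 -m pendant '[[0,[0,0,0.01],0],[0,[0,0,0.01],0],[0,[0,0,0.01],0]]' | egrep 'pos|contact'
```

```text
tool_pos: [0.6056, -0.0714, 0.0663]
contact_force: [-0.6, 1.2, 0.8]
tool_pos: [0.6058, -0.0714, 0.0663]
contact_force: [-4.6, 1.2, 7.1]
```

```bash
python3 -m pendant '[[0,[0,0,-0.012],0],[0,[0,0,-0.012],0],[0.68,[0,0,-0.012],0],[0.75,[0,0,-0.012],0],[0.75,[0,0,-0.012],0],[0.75,[0,0,-0.012],0]]'
python3 -m pendant '[[0.75,[0,0,-0.2],0],[0.75,[0,0,-0.6],0],[0.75,[0,0,-1],0],[0.75,[0,0,-1],0],[1,[0,0,-1],0]]' | grep _pos
python3 -c "
from h import *
d=grab('top');check(['TC','J1','J2']);crop('top','t4.png',80,120,345,260,3)
rel(.5126,.2474,.19,99);s=manip.state()"
```

```text
time: 28.95
tool_pos: [0.6055, -0.0714, 0.066]
tool_rot: [0.0, 0.033, 0.999, 0.0]
contact_force: [0.6, -0.3, 0.5]
gripper_width: 0.746
grasp_force: 0.0
tool_pos: [0.6066, -0.0717, 0.1883]
TC score 1.0 shift px 0 0
J1 score 1.0 shift px 0 0
J2 score 0.96 shift px 6 -9
phi 86.2 roll -0.0711 then d [ 0.348  2.745 -0.034]
```

View pics/t4.png

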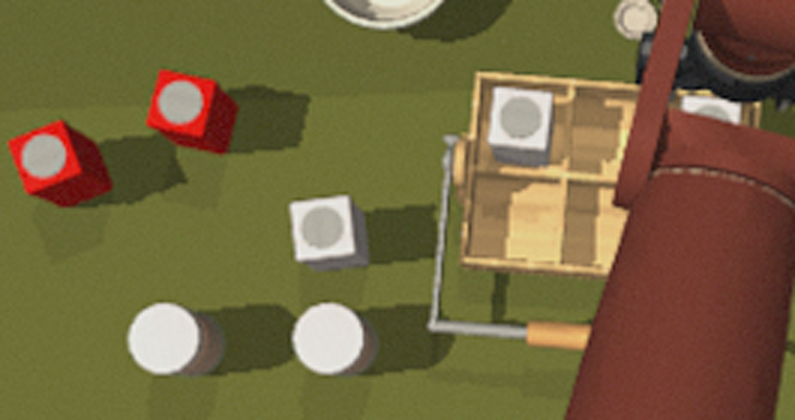

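The tin stands in the far-left cell (521,118) and the second in the far-right. Jar 2 has been knocked, and its lid is now at (329,338). Tin C is unmoved at (323,229).

```bash
python3 -c "
from h import *
print('J2',px('top',80+329/3-.3,120+338/3-.3,.088))"
python3 -m pendant '[[1,[0,0,0],-0.071],[1,[0,0,0],-0.071],[1,[0,0,0],-0.071]]'|grep rot
for i in 1 2 3; do python3 -m pendant '[[1,[0.116,0.915,0],0],[1,[0.116,0.915,0],0],[1,[0.116,0.915,0],0],[1,[0.116,0.915,0],0]]'|grep _pos; done
python3 -m pendant '[[1,[0,0,0.3],0],[1,[0,0,0.6],0],[1,[0,0,0.85],0],[1,[0,0,0.95],0],[1,[0,0,0.95],0],[1,[0,0,0.95],0]]' | grep _pos
python3 -c "
from h import *
rel(.5126,.2474,.06,99)"
```

```text
J2 [0.4243 0.2395 0.088 ]
tool_rot: [-0.002, -0.078, 0.997, 0.001]
tool_pos: [0.5735, 0.0363, 0.1846]
tool_pos: [0.5436, 0.1413, 0.1855]
tool_pos: [0.5132, 0.247, 0.1857]
tool_pos: [0.5142, 0.2467, 0.0734]
phi 98.9 roll -0.0005 then d [0.013 0.008 0.112]
```

```bash
python3 -m pendant '[[1,[0,0,0.09],0],[1,[0,0,0.09],0],[0,[0,0,0.09],0],[0,[0,0,0.09],0],[0,[0,0,0.09],0],[0,[0,0,0.09],0],[0,[0,0,0.09],0],[0,[0,0,0.09],0]]'
python3 -m pendant '[[0,[0,0,-0.1],0],[0,[0,0,-0.4],0],[0,[0,0,-0.8],0],[0,[0,0,-1],0],[0,[0,0,-1],0],[0,[0,0,-1],0]]' |egrep '_pos|contact'
python3 -c "
from h import *
rel(.5338,.0938,.068,86.2)"
```

```text
time: 32.4
tool_pos: [0.5134, 0.2479, 0.0621]
tool_rot: [0.001, -0.078, 0.997, 0.0]
contact_force: [-0.2, 0.7, 5.4]
gripper_width: 0.571
grasp_force: 63.4
tool_pos: [0.512, 0.247, 0.1801]
contact_force: [-0.3, 0.4, -2.7]
phi 99.0 roll 0.071 then d [-0.267 -1.261  0.935]
```

```bash
python3 -m pendant '[[0,[0,0,0],0.071],[0,[0,0,0],0.071],[0,[0,0,0],0.071]]'|grep rot
for i in 1 2; do python3 -m pendant '[[0,[-0.08,-0.3,0],0],[0,[-0.133,-0.63,0],0],[0,[-0.133,-0.63,0],0],[0,[-0.133,-0.63,0],0]]'|grep _pos;done
python3 -m pendant '[[0,[0,0,0.3],0],[0,[0,0,0.6],0],[0,[0,0,0.85],0],[0,[0,0,0.88],0],[0,[0,0,0.88],0],[0,[0,0,0.88],0]]'
```

```text
tool_rot: [-0.003, 0.033, 0.999, -0.001]
tool_pos: [0.5227, 0.1702, 0.1792]
tool_pos: [0.5341, 0.0948, 0.1803]
time: 34.7
tool_pos: [0.536, 0.0953, 0.0777]
tool_rot: [0.002, 0.032, 0.999, 0.0]
contact_force: [-0.0, 1.8, -1.4]
gripper_width: 0.57
grasp_force: 64.4
```

```bash
python3 -m pendant '[[0,[0,0,0.04],0],[0,[0,0,0.06],0],[0,[0,0,0.075],0],[0,[0,0,0.075],0],[0,[0,0,0.075],0]]' | egrep 'pos|contact'
python3 -m pendant '[[0,[0,0,0.012],0],[0,[0,0,0.012],0],[0,[0,0,0.012],0]]' | egrep 'pos|contact'
```

```text
tool_pos: [0.5351, 0.0944, 0.0672]
contact_force: [-0.2, 0.5, -1.2]
tool_pos: [0.5353, 0.0945, 0.0672]
contact_force: [-3.9, 1.0, 6.8]
```

Released next, then over to jar 2 with the diagonal grip.

```bash
python3 -m pendant '[[0,[0,0,-0.012],0],[0,[0,0,-0.012],0],[0.68,[0,0,-0.012],0],[0.75,[0,0,-0.012],0],[0.75,[0,0,-0.012],0],[0.75,[0,0,-0.012],0]]' | egrep 'width|contact'
python3 -m pendant '[[0.75,[0,0,-0.2],0],[0.75,[0,0,-0.6],0],[0.75,[0,0,-1],0],[0.75,[0,0,-1],0],[1,[0,0,-1],0]]' | grep _pos
python3 -c "
from h import *
rel(.4243,.2395,.19,131)"
```

```text
contact_force: [0.1, 0.1, 0.1]
gripper_width: 0.746
tool_pos: [0.5357, 0.0945, 0.1887]
phi 86.2 roll -0.2488 then d [-0.092  1.521 -0.015]
```

```bash
python3 -m pendant '[[1,[0,0,0],-0.249],[1,[0,0,0],-0.249],[1,[0,0,0],-0.249],[1,[0,0,0],-0.249],[1,[0,0,0],-0.249],[1,[0,0,0],-0.249],[1,[0,0,0],-0.249]]'|grep rot
for i in 1 2; do python3 -m pendant '[[1,[-0.046,0.76,0],0],[1,[-0.046,0.76,0],0],[1,[-0.046,0.76,0],0],[1,[-0.046,0.76,0],0]]'|grep _pos; done
python3 -m pendant '[[1,[0,0,0.2],0],[1,[0,0,0.5],0],[1,[0,0,0.5],0],[1,[0,0,0.5],0]]' | grep _pos
python3 -c "
from h import *
rel(.4243,.2395,.062,131)
grab('side');crop('side','s5.png',200,150,380,280,4.4)"
```

```text
tool_rot: [-0.002, -0.35, 0.937, 0.001]
tool_pos: [0.478, 0.1672, 0.1855]
tool_pos: [0.4234, 0.239, 0.1862]
tool_pos: [0.4235, 0.2381, 0.1263]
phi 130.9 roll -0.0005 then d [-0.013  0.004  0.535]
```

View pics/s5.png

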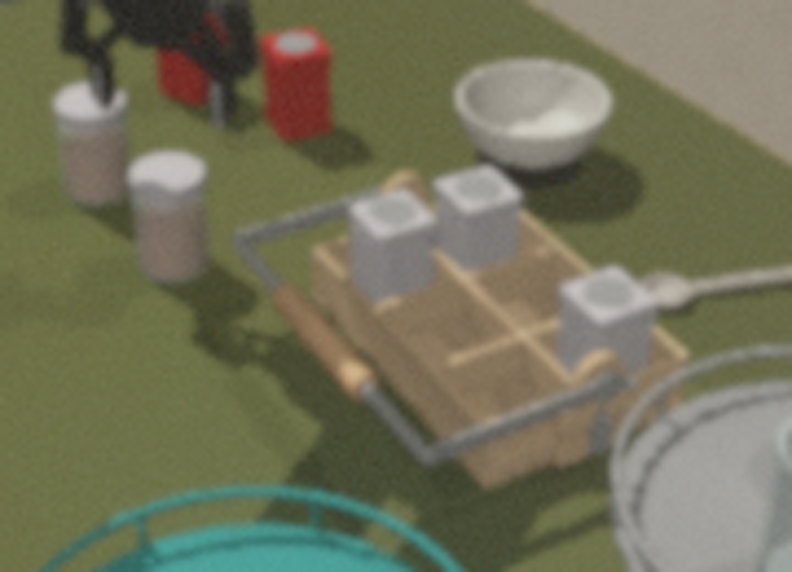

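Three tins stand in their cells at (393,240), (480,215) and (605,315). The fingers, still above, straddle the line of jar 2 at (168,175).

```bash
python3 -m pendant '[[1,[0,0,0.3],0],[1,[0,0,0.5],0],[1,[0,0,0.5],0],[1,[0,0,0.5],0],[0,[0,0,0.5],0],[0,[0,0,0.5],0],[0,[0,0,0.5],0],[0,[0,0,0.5],0],[0,[0,0,0.5],0],[0,[0,0,0.5],0]]'
python3 -m pendant '[[0,[0,0,-0.1],0],[0,[0,0,-0.4],0],[0,[0,0,-0.8],0],[0,[0,0,-1],0],[0,[0,0,-1],0],[0,[0,0,-1],0]]' |egrep '_pos|contact'
python3 -c "
from h import *
rel(.523,-.0678,.068,131.2)"
```

```text
time: 39.55
tool_pos: [0.4248, 0.2402, 0.0694]
tool_rot: [0.002, -0.35, 0.937, 0.0]
contact_force: [-1.6, 0.8, 5.7]
gripper_width: 0.651
grasp_force: 63.1
tool_pos: [0.423, 0.2392, 0.1867]
contact_force: [-0.6, -0.6, -2.7]
phi 131.0 roll -0.0009 then d [ 1.058 -2.474  0.989]
```

```bash
for i in 1 2 3; do python3 -m pendant '[[0,[0.12,-0.28,0],0],[0,[0.24,-0.56,0],0],[0,[0.353,-0.825,0],0],[0,[0.353,-0.825,0],0]]'|grep _pos;done
python3 -m pendant '[[0,[0,0,0.3],0],[0,[0,0,0.6],0],[0,[0,0,0.8],0],[0,[0,0,0.86],0],[0,[0,0,0.86],0],[0,[0,0,0.86],0]]'
```

```text
tool_pos: [0.4554, 0.1336, 0.1836]
tool_pos: [0.4887, 0.032, 0.1842]
tool_pos: [0.522, -0.0699, 0.1847]
time: 41.95
tool_pos: [0.523, -0.0676, 0.0845]
tool_rot: [0.001, -0.351, 0.936, -0.0]
contact_force: [-0.5, -0.1, -1.9]
gripper_width: 0.653
grasp_force: 65.8
```

```bash
python3 -m pendant '[[0,[0,0,0.04],0],[0,[0,0,0.06],0],[0,[0,0,0.075],0],[0,[0,0,0.075],0],[0,[0,0,0.075],0]]' | egrep 'pos|contact'
python3 -m pendant '[[0,[0,0,0.012],0],[0,[0,0,0.012],0],[0,[0,0,0.012],0]]' | egrep 'pos|contact'
```

```text
tool_pos: [0.5224, -0.0682, 0.0746]
contact_force: [-0.8, 0.5, -1.6]
tool_pos: [0.5227, -0.068, 0.0745]
contact_force: [-3.4, 0.6, 5.3]
```

```bash
python3 -m pendant '[[0,[0,0,-0.01],0],[0,[0,0,-0.01],0],[0.75,[0,0,-0.01],0],[0.85,[0,0,-0.01],0],[0.85,[0,0,-0.01],0],[0.85,[0,0,-0.01],0]]' | egrep 'width|contact'
python3 -m pendant '[[0.85,[0,0,-0.2],0],[0.85,[0,0,-0.6],0],[0.85,[0,0,-1],0],[0.85,[0,0,-1],0],[1,[0,0,-1],0]]' | grep _pos
python3 -c "
from h import *
grab('top');check(['J1'])
rel(.4219,.3735,.19,131)"
```

```text
contact_force: [-0.3, 0.6, 0.2]
gripper_width: 0.849
tool_pos: [0.5233, -0.0685, 0.1962]
J1 score 1.0 shift px 0 0
phi 131.0 roll 0.0002 then d [-1.784  3.326  0.034]
```

```bash
for i in 1 2 3 4; do python3 -m pendant '[[1,[-0.446,0.832,0],0],[1,[-0.446,0.832,0],0],[1,[-0.446,0.832,0],0],[1,[-0.446,0.832,0],0]]'|grep _pos; done
python3 -m pendant '[[1,[0,0,0.3],0],[1,[0,0,0.6],0],[1,[0,0,0.85],0],[1,[0,0,0.92],0],[1,[0,0,0.92],0],[1,[0,0,0.92],0]]' | egrep '_pos|contact'
python3 -c "
from h import *
rel(.4219,.3735,.067,131)"
```

```text
tool_pos: [0.4956, 0.0438, 0.192]
tool_pos: [0.4716, 0.1531, 0.1932]
tool_pos: [0.4471, 0.263, 0.1936]
tool_pos: [0.4223, 0.3731, 0.1937]
tool_pos: [0.4232, 0.3733, 0.0855]
contact_force: [0.4, 0.6, 0.9]
phi 131.0 roll -0.0003 then d [0.007 0.009 0.154]
```

```bash
python3 -m pendant '[[1,[0,0,0.07],0],[1,[0,0,0.14],0],[1,[0,0,0.14],0],[0,[0,0,0.14],0],[0,[0,0,0.14],0],[0,[0,0,0.14],0],[0,[0,0,0.14],0],[0,[0,0,0.14],0],[0,[0,0,0.14],0]]'
python3 -m pendant '[[0,[0,0,-0.1],0],[0,[0,0,-0.4],0],[0,[0,0,-0.8],0],[0,[0,0,-1],0],[0,[0,0,-1],0],[0,[0,0,-1],0]]' |egrep '_pos|contact'
python3 -c "
from h import *
rel(.528,.013,.075,131.2)"
```

```text
time: 47.0
tool_pos: [0.4221, 0.3742, 0.0679]
tool_rot: [0.001, -0.35, 0.937, 0.0]
contact_force: [-1.7, 1.2, 4.7]
gripper_width: 0.655
grasp_force: 64.3
tool_pos: [0.421, 0.3731, 0.1859]
contact_force: [0.0, -0.3, -2.6]
phi 131.0 roll -0.001 then d [ 1.304 -2.845  0.926]
```

```bash
for i in 1 2 3; do python3 -m pendant '[[0,[0.14,-0.3,0],0],[0,[0.28,-0.62,0],0],[0,[0.435,-0.948,0],0],[0,[0.435,-0.948,0],0]]'|grep _pos;done
python3 -m pendant '[[0,[0,0,0.3],0],[0,[0,0,0.6],0],[0,[0,0,0.8],0],[0,[0,0,0.85],0],[0,[0,0,0.85],0],[0,[0,0,0.85],0]]' | egrep 'pos|contact'
python3 -m pendant '[[0,[0,0,0.04],0],[0,[0,0,0.07],0],[0,[0,0,0.085],0],[0,[0,0,0.085],0],[0,[0,0,0.085],0]]' | egrep 'pos|contact'
```

```text
tool_pos: [0.4561, 0.2489, 0.183]
tool_pos: [0.4916, 0.1298, 0.1839]
tool_pos: [0.5272, 0.0105, 0.1845]
tool_pos: [0.5282, 0.014, 0.086]
contact_force: [0.6, -0.1, -2.2]
tool_pos: [0.5276, 0.0133, 0.075]
contact_force: [-0.0, 0.1, -1.6]
```

```bash
python3 -m pendant '[[0,[0,0,0.012],0],[0,[0,0,0.018],0],[0,[0,0,0.018],0],[0,[0,0,0.018],0]]' | egrep 'pos|contact'
python3 -m pendant '[[0,[0,0,0.006],0],[0,[0,0,0.006],0],[0,[0,0,0.006],0]]' | egrep 'pos|contact'
```

```text
tool_pos: [0.5277, 0.0134, 0.0729]
contact_force: [-1.1, 0.4, -0.3]
tool_pos: [0.5279, 0.0135, 0.0729]
contact_force: [-2.6, 1.3, 6.0]
```

```bash
python3 -m pendant '[[0,[0,0,-0.01],0],[0,[0,0,-0.01],0],[0.75,[0,0,-0.01],0],[0.85,[0,0,-0.01],0],[0.85,[0,0,-0.01],0],[0.85,[0,0,-0.01],0]]' | egrep 'width|contact'
python3 -m pendant '[[0.85,[0,0,-0.2],0],[0.85,[0,0,-0.6],0],[0.85,[0,0,-1],0],[0.85,[0,0,-1],0],[0.6,[0,0,-1],0]]' | grep _pos
python3 -m pendant '[[0.6,[0,0,0],0.375],[0.6,[0,0,0],0.375],[0.6,[0,0,0],0.375],[0.6,[0,0,0],0.375],[0.6,[0,0,0],0.375],[0.6,[0,0,0],0.375],[0.6,[0,0,0],0.375],[0.6,[0,0,0],0.375],[0.6,[0,0,0],0.375]]' | grep rot
python3 -m pendant '[[0.6,[0,0,0],0.375],[0.6,[0,0,0],0.375],[0.6,[0,0,0],0.375],[0.6,[0,0,0],0.375],[0.6,[0,0,0],0.375],[0.6,[0,0,0],0.375],[0.6,[0,0,0],0.375],[0.6,[0,0,0],0.375],[0.6,[0,0,0],0.375]]' | grep rot
python3 -c "
from h import *
rel(.430,.019,.15,-3.8);print(manip.state()['joint_pos'])
grab('side');crop('side','s6.png',210,150,390,280,4.4)"
```

```text
contact_force: [-0.9, -0.5, 0.2]
gripper_width: 0.853
tool_pos: [0.5286, 0.0132, 0.1952]
tool_rot: [-0.002, 0.229, 0.973, -0.0]
tool_rot: [-0.001, 0.73, 0.683, -0.001]
phi -3.8 roll -0.0001 then d [-0.008 -0.807  0.349]
[-1.15687259e-01 -1.54448353e-01  1.87938876e+00 -4.01426591e-05
  1.41913576e+00 -4.90876610e-02]
```

View pics/s6.png

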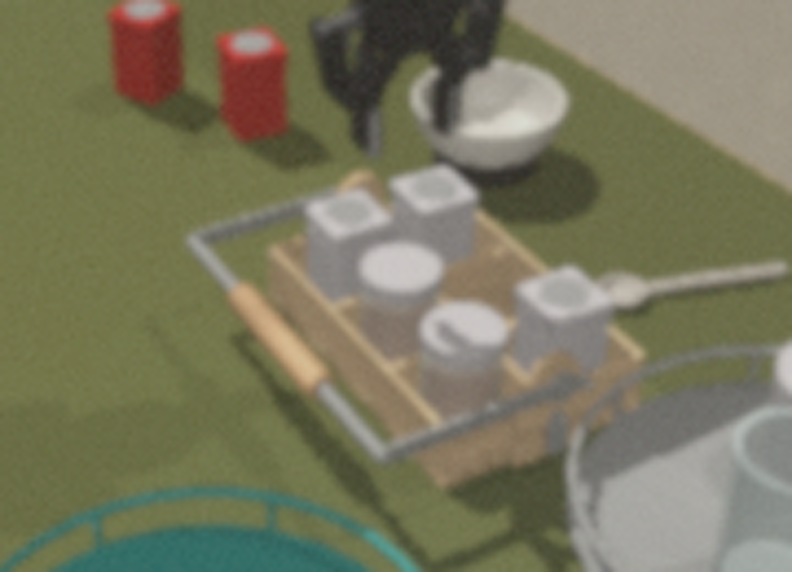

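All five stand in the crate. Tins are at (345,240), (433,215) and (562,315), and jars at (400,290) and (462,350). The folded handle's grip runs from (240,290) to (320,375). Going to the grip.

```bash
python3 -m pendant '[[0.6,[-0.008,-0.4,0],0],[0.6,[-0.008,-0.807,0],0],[0.6,[-0.008,-0.807,0],0],[0.6,[-0.008,-0.807,0.2],0],[0.6,[-0.008,-0.807,0.35],0],[0.6,[-0.008,-0.807,0.35],0]]' | grep _pos
python3 -m pendant '[[0.6,[0,0,0.3],0],[0.6,[0,0,0.6],0],[0.6,[0,0,0.8],0],[0.6,[0,0,0.85],0],[0.6,[0,0,0.85],0],[0.6,[0,0,0.85],0]]'
python3 -c "
from h import *
rel(.430,.019,.047,-3.8)
grab('side');crop('side','s7.png',210,150,390,280,4.4)"
```

```text
tool_pos: [0.4291, 0.0193, 0.1482]
time: 54.75
tool_pos: [0.4325, 0.0189, 0.051]
tool_rot: [0.001, 0.731, 0.682, 0.001]
contact_force: [0.2, -0.6, -0.3]
gripper_width: 0.603
grasp_force: 0.0
phi -3.9 roll -0.0007 then d [-0.001 -0.021  0.033]
```

View pics/s7.png

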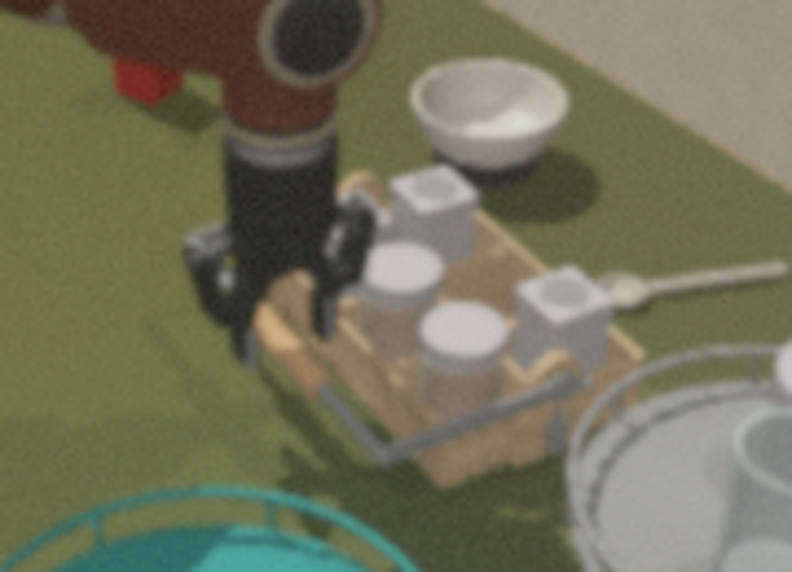

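The fingers straddle the grip (at (290,335)). Closing on it.

```bash
python3 -m pendant '[[0.6,[0,0,0.02],0],[0,[0,0,0.02],0],[0,[0,0,0.02],0],[0,[0,0,0.02],0],[0,[0,0,0.02],0],[0,[0,0,0.02],0],[0,[0,0,0.02],0],[0,[0,0,0.02],0]]'
python3 -c "
import numpy as np
for t in [.2,.4,.6,.8,.95,1.1,1.25,1.4,1.5,1.59]: print(t,((.14-.14*np.cos(t))/.12).round(3),(-.14*np.sin(t)/.12).round(3))"
```

```text
time: 55.6
tool_pos: [0.4282, 0.0193, 0.0464]
tool_rot: [-0.003, 0.731, 0.682, -0.003]
contact_force: [-8.7, -0.1, 7.8]
gripper_width: 0.238
grasp_force: 58.3
0.2 0.023 -0.232
0.4 0.092 -0.454
0.6 0.204 -0.659
0.8 0.354 -0.837
0.95 0.488 -0.949
1.1 0.637 -1.04
1.25 0.799 -1.107
1.4 0.968 -1.15
1.5 1.084 -1.164
1.59 1.189 -1.166
```

```bash
python3 -m pendant '[[0,[0,0.006,-0.117],0],[0,[0,0.023,-0.232],0],[0,[0,0.052,-0.345],0],[0,[0,0.092,-0.454],0],[0,[0,0.144,-0.56],0],[0,[0,0.204,-0.659],0],[0,[0,0.275,-0.75],0],[0,[0,0.354,-0.837],0],[0,[0,0.354,-0.837],0]]'
python3 -m pendant '[[0,[0,0.065,-0.06],0],[0,[0,0.134,-0.112],0],[0,[0,0.134,-0.112],0]]' | egrep 'pos|force'
python3 -m pendant '[[0,[0,0.075,-0.05],0],[0,[0,0.149,-0.091],0],[0,[0,0.149,-0.091],0]]' | egrep 'pos|force'
```

```text
time: 56.5
tool_pos: [0.4743, 0.0165, 0.1503]
tool_rot: [0.0, 0.731, 0.682, 0.001]
contact_force: [-7.8, 1.7, 6.5]
gripper_width: 0.236
grasp_force: 60.2
tool_pos: [0.4905, 0.0154, 0.163]
contact_force: [-5.4, 2.7, 6.6]
grasp_force: 60.0
tool_pos: [0.5081, 0.0143, 0.173]
contact_force: [-4.0, 3.9, 6.8]
grasp_force: 60.0
```

Forces are small, and the handle follows. Now through the catch.

```bash
python3 -m pendant '[[0,[0,0.08,-0.035],0],[0,[0,0.162,-0.067],0],[0,[0,0.162,-0.067],0]]' | egrep 'pos|force'
python3 -m pendant '[[0,[0,0.085,-0.025],0],[0,[0,0.169,-0.043],0],[0,[0,0.169,-0.043],0]]' | egrep 'pos|force'
python3 -m pendant '[[0,[0,0.06,-0.008],0],[0,[0,0.116,-0.014],0],[0,[0,0.116,-0.014],0]]' | egrep 'pos|force'
python3 -m pendant '[[0,[0,0.06,-0.002],0],[0,[0,0.09,-0.002],0],[0,[0,0.09,-0.002],0]]' | egrep 'pos|force'
```

```text
tool_pos: [0.5269, 0.0132, 0.1805]
contact_force: [-4.7, 5.0, 6.4]
grasp_force: 60.0
tool_pos: [0.5476, 0.0119, 0.1852]
contact_force: [-0.5, 5.4, 5.2]
grasp_force: 59.9
tool_pos: [0.5622, 0.011, 0.1866]
contact_force: [5.7, 5.4, 0.8]
grasp_force: 59.7
tool_pos: [0.5718, 0.0104, 0.1866]
contact_force: [0.8, 5.7, 2.2]
grasp_force: 59.8
```

```bash
python3 -m pendant '[[0.3,[0,0,0],0],[0.4,[0,0,0],0],[0.6,[0,0,0],0],[0.6,[0,0,0],0],[0.6,[0,0,0],0],[0.6,[0,0,-0.2],0],[0.6,[0,0,-0.5],0],[0.6,[0,0,-0.9],0],[0.6,[0,0,-1],0],[0.6,[0,0,-1],0]]'
python3 -m pendant '[[0.6,[0,0,-0.5],0],[0.6,[0,-0.5,-0.5],0],[0.6,[0,-0.9,-0.5],0],[0.6,[0,-1,-0.5],0],[0.6,[0,-1,-0.5],0]]'|egrep 'pos|force'
python3 -c "
from h import *
grab('side');crop('side','s8.png',200,120,460,315,3.05);grab('top');crop('top','t8.png',60,70,540,270,1.65)"
```

```text
time: 59.3
tool_pos: [0.5728, 0.0091, 0.3105]
tool_rot: [0.003, 0.731, 0.682, 0.002]
contact_force: [-0.1, -0.9, 0.2]
gripper_width: 0.598
grasp_force: 0.0
tool_pos: [0.4498, 0.018, 0.3652]
contact_force: [0.2, -0.7, 0.1]
grasp_force: 0.0
```

View pics/s8.png

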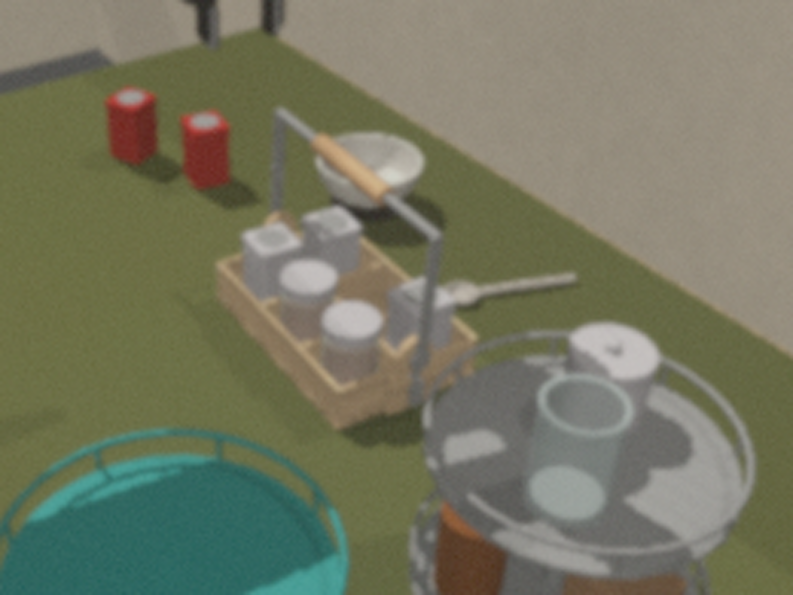

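View pics/t8.png

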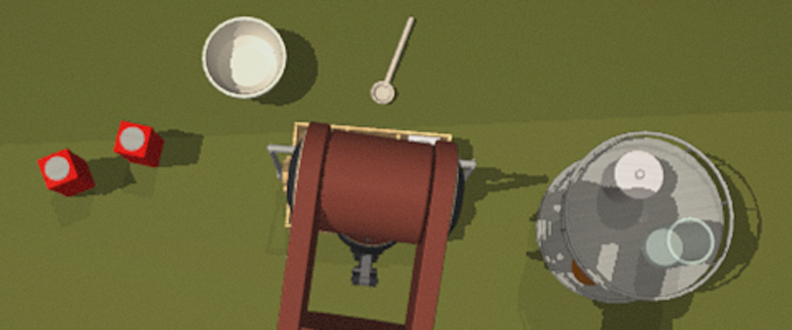

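The handle stands up by itself over the five packed items, with its grip at (350,165) in the side view. The empty jar and round tin stand on the stainless tier, the shelf has no jars or grey tins left, and the bowl and spoon haven't moved.

```bash
python3 -c "
from h import *
print(manip.job_done())"
```

```text
the job is handed in; nothing more can be done
None
```

The crate is packed and the job handed in (no verdict came back): both jars and all three grey tins stand in their own cells, the empty jar is upright on the stainless rack with the round tin, and the handle is up past its catches and staying up by itself.

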